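Hold a spring clip open around a calibration plate

TASK

Lift the yellow-handled spring clip up off its two hooks, squeeze its handles so that its jaws spread wide open, and bring it down over the green mark in the middle of the calibration plate's top edge, so that one jaw hangs on each side of the plate, a centimetre or two below the edge, the clip upright and square to the plate. Finish while still holding it there: squeezed open, gaping around the edge without touching the plate, and not let go. Do not knock the plate or disturb the ring, the brass part or the jar.

Things in the scene. Friction and masses are not known exactly. Their poses are not given: they have to be found in the camera images.
- clip: Spring clip, about 100 g, two levers on a square steel cross bar (6 x 6 mm, 62 mm long along y; its ends stick out as lugs, |y| = 17 to 31 mm). Origin at the bar's centre; z up to the handles, x from lever to lever, y along the bar. At the start it hangs upright, lugs on the stand's hooks; yellow handles above (z = 5 to 56 mm), grey steel jaws below (to z = -45 mm)
- clip_grip (a point): where to pinch along x, from above: midway between the handles, 42 mm above the clip's origin (axes as the clip). Handles 28 mm wide along y, leaning apart upwards: outer faces 47 mm apart at the tops at rest, parallel and 20 mm apart when fully squeezed
- clip_mouth (a point): midway between the jaw tips, 45 mm below the clip's origin (axes as the clip). Jaws 34 mm wide along y, shut at rest; fully squeezed, the tips are about 22 mm apart inside
- clip_far (a joint): turn of the lever on the clip's +x side: 0 = jaws shut, 0.24 rad = handles fully squeezed, at a stop. The other lever turns equally. About 5 N on the handles starts to open it, 10 N opens it fully; a grip of 20 to 60 N holds it at the stop. It springs shut when released
- stand: fixed hook stand, origin at the centre of its clip place on the table; base 125 x 100 x 12 mm (x from -41 to 85 mm); two slim posts at x = 68 to 76 mm, y = -24 and 24 mm, 115 mm high; from each a steel hook arm 7 mm wide reaches forward to x = -12 mm
- hooks (a point): midway between the two hook arms, on the level of their top faces, 115 mm above the table; the clip's lugs rest here, between upturned ends 10 mm high in front (x = -12 to -8 mm) and 7 mm high bumps behind (x = 8 to 12 mm), so the clip must be lifted over 10 mm straight up (axes as the stand)
- plate: fixed white calibration plate with black dots, upright in a dark holder; origin under its centre on the table. Plate 4 mm thick along x, 110 mm wide along y, top edge 115 mm above the table; it rises from a rail 22 mm wide (along x) whose top is 35 mm above the table; the holder below is 70 x 130 x 25 mm
- plate_edge (a point): middle of the plate's top edge, in the middle of a 30 mm wide green mark (axes as the plate: x through its thickness, y along the edge, z up)
- ring_gauge: bystander: loose steel ring, 48 mm across, 16 mm high, origin under its centre; leave alone
- turned_part: bystander: loose brass turned part, 40 mm across, 40 mm high, origin under its centre; leave alone
- jar: bystander: loose jar with blue cap, 48 mm across, 60 mm high, origin under its centre; leave alone

How it is judged:
By the outcome, as a careful person would: the job done as asked, in the order asked, and still so for the second after the job is handed in, while the arm keeps its last pose, push and grip.
It also fails if it takes over 35 s, if anything falls off the work surface, if the arm or the gripper's body presses on something with over 40 N, if the wrist force passes 120 N, or if a joint passes its speed limit or range.

ROBOT

A 6-joint arm with a two-finger parallel gripper is mounted at the origin on the work surface. World frame = base frame: x ahead of the robot, y to its left, z up, the work surface at z = 0. Lengths are in m, angles in rad, forces in N, time in s.
With the tool pointing down it reaches from about 0.225 to 0.875 m from the base axis. Payload 3.4 kg.
Tool frame: the origin (TCP) lies midway between the tips of the shut fingers; the grasp point (between the pads) lies 19 mm behind it; z points along the fingers, y is the direction in which the jaws open and shut (so a half turn about z gives the same grasp; the last joint's range is limited). The gripper opens to 85 mm and grips with 20 to 120 N. Pads are 22 mm wide; open, the fingers measure 114 mm over their backs; the gripper's body (76 mm by 85 mm) begins 54 mm behind the grasp point. The pads swing forward as they close: fully open they stand 13 mm farther back than shut.
Start: joints at [1.127, 0.276, 1.505, -0, 1.361, -0.121], TCP at [0.182, 0.545, 0.231] pointing down, gripper open.
Joint ranges: [-2.89, 2.89], [-0.75, 2.08], [0.22, 2.7], [-1.18, 4.32], [0.11, 2.71], [-2.7, 2.7]. Speed limits (rad/s): [2.57, 2.57, 3.14, 3.14, 3.14, 3.14].

INTERFACE

Orientations are given as [roll, pitch, yaw] about the fixed x, y, z axes, in that order (R = Rz(yaw) Ry(pitch) Rx(roll)).
In Python, from plant import monitor, viewer, manip gives the robot as it stands.
- The arm moves only by the tool move_arm, never from a script. Its argument "increments" is a list that holds one entry, the list of rows, each a list of 7 numbers: the turn, a rotation vector about the tool's x, y, z in degrees, then the shift along the tool's x, y, z in cm, then the closure, from -1 (fully open) to 1 (shut). In form: [[[wx, wy, wz, tx, ty, tz, gripper], ...]]. A call has 1 to 5 rows; each row is the pose to reach, as a shift and turn from the pose commanded when the call began, along the tool's axes at that moment; what a row does not reach only later rows make up. A row lasts 1/12 s, in which the tool goes at most 41.7 mm and 7.16 degrees, less where a joint would pass 70% of its speed; a pose out of reach is approached as far as the arm can. A call with a gripper value outside its range is refused whole. The fingers move at their own pace and stop on an object; "squeeze" is the grip in N (left out, the last holds). Time passes only in rows, so rows that repeat a pose let the fingers close. It gives the time, the measured TCP pose, the force and the opening at its end, in the units of the state.
- monitor.get_state(): the state, without advancing time (a new reading comes with each control period).
- viewer.get_image(name): name is "scene" or "top" or "wrist"; returns a dict with "pixels" (400x640x3 uint8, red, green, blue), "camera_matrix" (3x3 intrinsics, pixels), "extrinsics" (4x4, takes a point from world to camera coordinates). Camera axes: x right, y up, looking along -z (the intrinsics and any distortion apply to the point x, -y, -z); pixel columns grow to the right and rows downward; lengths in m; the calibration is good to about 2 mm. A picture is of the moment at which its call begins. There is no depth.
- manip.hand_in(): hands the job in, once; it reports no verdict.
The state is a dict: "time": time; "joint_pos": joint angles; "qvel": joint speeds; "tau": joint torques, N m; "ee_pos": TCP position; "orientation": TCP orientation; "ft_force": force on the tool from outside, world axes, zero at the start; "moment": the same for the moment, N m; "width": finger opening in m.
Only numpy, scipy, OpenCV 4.12 (cv2) and the standard library are available. Lean on these libraries where they do the work, as an engineer would, in place of code of your own. Each camera call takes 0.05 s, during which the arm holds its last target.

## Working session

There is one attempt and no reset: what is moved stays moved. The work goes in short steps, Python scripts to look and compute and a tool call to move; the robot and the scene stay as the last step left them, time stands still between calls to the robot, and variables do not carry over. Pictures are saved under pics/ and viewed, and the job is handed in when it is done.

Besides the shell and the picture viewer there is one more tool, called after ">>>" as a command line: name --argument value ..., lists and objects as JSON in quotes. move_arm: Moves the arm, as the interface text tells. Its arguments: {"type":"object","properties":{"increments":{"type":"array"},"squeeze":{"type":"number"}},"required":["increments"]}

```bash
mkdir -p pics; ls; cat > h.py <<'E'
import numpy as np, cv2
from plant import monitor, viewer, manip
def shot(n,f):
    d=viewer.get_image(n); cv2.imwrite('pics/'+f+'.png',cv2.cvtColor(d['pixels'],cv2.COLOR_RGB2BGR))
    np.savez('pics/'+f+'.npz',**{k:np.array(v) for k,v in d.items()}); return d
E
python3 - <<'E'
from h import *
for n in ['scene','top','wrist']:
    d=shot(n,n+'0'); print(n,d.keys(),np.round(d['camera_matrix'],2).tolist(),np.round(d['extrinsics'],4).tolist())
print(monitor.get_state())
E
```

```text
pics
scene dict_keys(['pixels', 'camera_matrix', 'extrinsics']) [[479.49, 0.0, 323.38], [0.0, 479.49, 198.02], [0.0, 0.0, 1.0]] [[0.6964, 0.7174, -0.0189, -0.4095], [-0.4352, 0.4431, 0.7837, 0.1709], [0.5706, -0.5376, 0.6208, -1.2578], [0.0, 0.0, 0.0, 1.0]]
top dict_keys(['pixels', 'camera_matrix', 'extrinsics']) [[439.87, 0.0, 309.7], [0.0, 439.87, 198.54], [0.0, 0.0, 1.0]] [[-0.02, -0.9997, -0.0101, 0.0232], [0.9835, -0.0215, 0.1799, -0.5715], [-0.18, -0.0063, 0.9836, -1.0453], [0.0, 0.0, 0.0, 1.0]]
wrist dict_keys(['pixels', 'camera_matrix', 'extrinsics']) [[284.35, 0.0, 321.55], [0.0, 284.35, 196.92], [0.0, 0.0, 1.0]] [[0.3176, 0.9482, -0.0013, -0.5731], [-0.9014, 0.3015, -0.3109, 0.0393], [-0.2944, 0.0999, 0.9504, -0.3803], [0.0, 0.0, 0.0, 1.0]]
{'time': 0.15, 'joint_pos': array([ 1.12699408e+00,  2.76435014e-01,  1.50583727e+00, -2.53518800e-05,
        1.36069512e+00, -1.21023649e-01]), 'qvel': array([-0.00083915, -0.00324914, -0.00483488, -0.00075868, -0.00124869,
        0.00014777]), 'tau': array([ 6.68512221e-04, -4.17146659e+01, -2.46032059e+01, -1.64916482e-04,
        7.72814354e-03, -7.16268858e-06]), 'ee_pos': array([0.18224851, 0.54493964, 0.23064883]), 'orientation': array([-3.14022496e+00, -1.41365879e-04,  2.81881927e+00]), 'ft_force': array([-0.7120755 , -0.02939977,  0.20831583]), 'moment': array([-0.00223623, -0.03844161, -0.03576951]), 'width': 0.08547524211331853}
```

View pics/scene0.png

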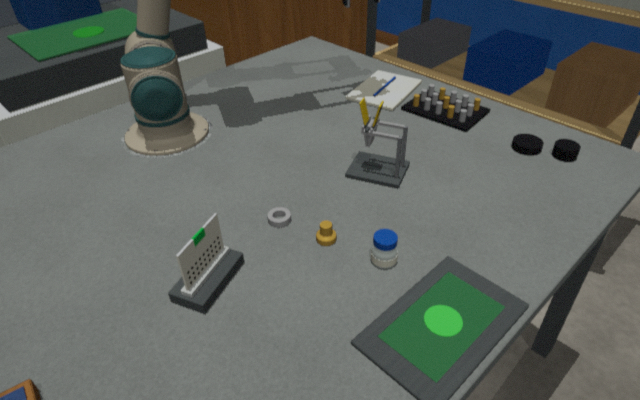

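View pics/top0.png

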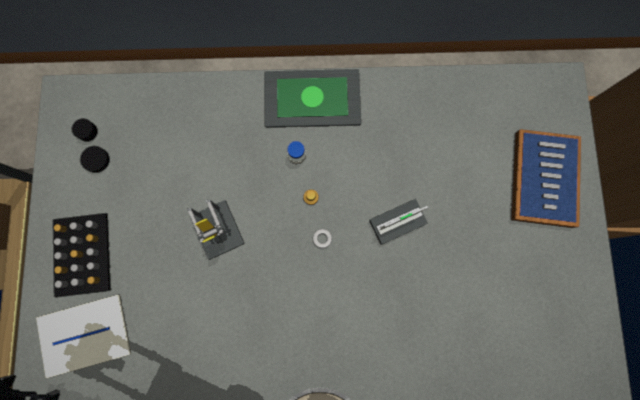

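View pics/wrist0.png

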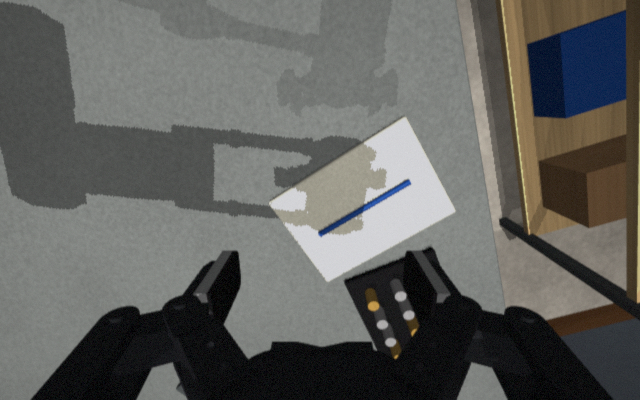

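The scene view shows the clip at (372,125) on the stand, and the plate at (203,255) with its green mark at (199,237). In the top view the stand is at (217,230) and the plate at (400,220). Next I'll zoom in on both.

```bash
python3 - <<'E'
import cv2,numpy as np
def crop(f,x0,y0,w,h,s):
    return cv2.resize(cv2.imread('pics/'+f+'.png')[y0:y0+h,x0:x0+w],None,fx=s,fy=s,interpolation=cv2.INTER_CUBIC)
cv2.imwrite('pics/z1.png',np.hstack([crop('top0',180,195,70,70,8)[:, :400*2],])) 
cv2.imwrite('pics/z2.png',crop('top0',362,190,75,60,10))
cv2.imwrite('pics/z3.png',crop('scene0',335,85,85,105,5))
cv2.imwrite('pics/z4.png',crop('scene0',160,205,95,115,5))
E
```

```text
(no output)
```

View pics/z1.png

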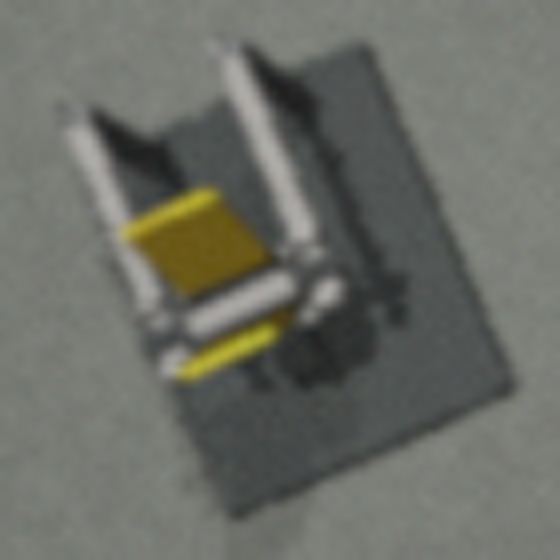

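View pics/z2.png

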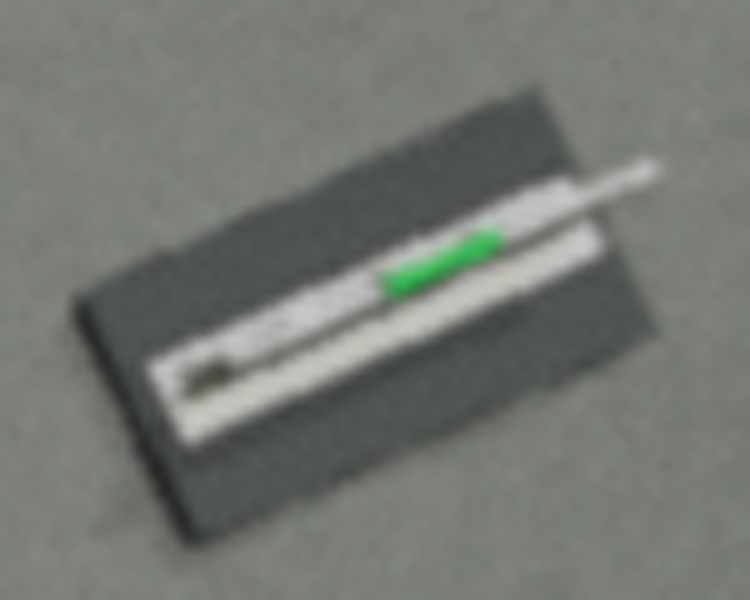

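View pics/z3.png

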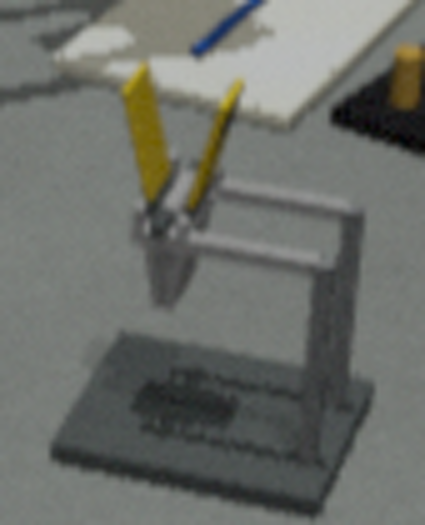

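View pics/z4.png

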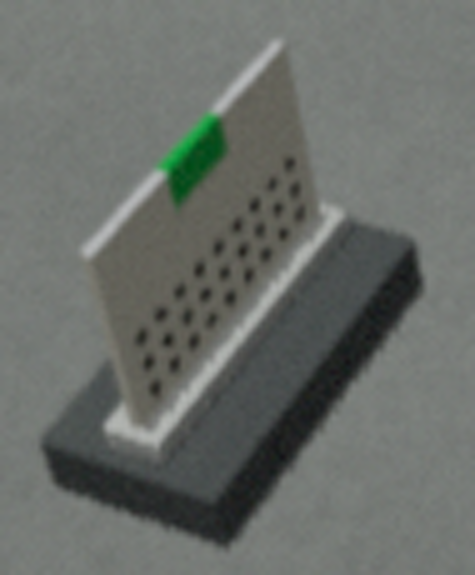

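```bash
cat >> h.py <<'E'
from scipy.optimize import least_squares
def proj(f,P):
    d=np.load('pics/'+f+'.npz') if isinstance(f,str) else f
    E=d['extrinsics'];K=d['camera_matrix']
    c=np.atleast_2d(P)@E[:3,:3].T+E[:3,3]
    c=c*[1,-1,-1]; u=c@K.T
    return u[:,:2]/u[:,2:]
def pose(p,L):
    c,s=np.cos(p[2]),np.sin(p[2]); L=np.atleast_2d(L)/1000
    return np.c_[p[0]+c*L[:,0]-s*L[:,1],p[1]+s*L[:,0]+c*L[:,1],L[:,2]]
E
cat > fit.py <<'E'
from h import *
Z={'z1':('top0',180,195,8),'z2':('top0',362,190,10),'z3':('scene0',335,85,5),'z4':('scene0',160,205,5)}
ob={'stand':[('z1',[(85,-50,12,370,45),(-41,-50,12,510,385),(-41,50,12,235,515),(-10,-24,125,328,290),(-10,24,125,177,360),(76,24,115,70,103),(76,-24,115,228,43)]),
('z3',[(85,-50,12,322,495),(-41,-50,12,57,450),(-41,50,12,122,333),(85,50,12,370,385)])],
'plate':[('z2',[(35,65,25,80,300),(35,-65,25,535,90),(-35,-65,25,655,335),(-35,65,25,195,540),(0,-55,115,655,168)]),
('z4',[(0,-55,115,88,250),(0,55,115,282,42),(35,-65,25,215,500),(35,65,25,418,245),(-35,-65,25,45,442),(-2,15,115,215,118),(-2,-15,115,163,167)])]}
R={}
for k,v in ob.items():
  def res(p,show=False):
    r=[]
    for z,pts in v:
        f,x0,y0,s=Z[z]; a=np.array(pts,float)
        t=(a[:,3:]+.5)/s-.5+[x0,y0]
        r.append(proj(f,pose(p,a[:,:3]))-t)
    r=np.vstack(r)
    if show: print(np.round(r,1).tolist())
    return r.ravel()
  x0={'stand':[.5,.25,.38],'plate':[.5,-.2,.44]}[k]
  s=least_squares(res,x0,loss='soft_l1'); R[k]=s.x; print(k,s.x,np.degrees(s.x[2])); res(s.x,True)
np.savez('fit.npz',**R)
E
python3 fit.py
```

```text
stand [0.48642506 0.24244742 0.41999539] 24.063963373769667
[[-1.0, -1.8], [1.0, -0.3], [-0.8, 0.3], [0.3, 0.2], [-0.0, 0.3], [0.3, -0.3], [-0.6, -1.4], [-0.4, 1.3], [-2.0, -1.4], [-0.9, -0.6], [1.1, -0.9]]
plate [ 0.51533981 -0.21094788  0.39968933] 22.900511525731062
[[-0.6, -1.1], [-0.1, -0.8], [0.4, -0.4], [-0.1, 0.2], [-0.5, -0.4], [-0.1, 0.8], [0.3, -0.3], [0.1, 0.1], [0.4, -1.7], [-1.2, -0.9], [-0.6, -1.3], [-0.9, 0.5]]
```

```bash
cat >> h.py <<'E'
from scipy.spatial.transform import Rotation as Ro
def go(pos,yawdeg):
    s=monitor.get_state(); R0=Ro.from_euler('xyz',s['orientation']); R1=Ro.from_euler('xyz',[np.pi,0,np.radians(yawdeg)])
    w=np.degrees((R0.inv()*R1).as_rotvec()); t=R0.inv().apply(np.array(pos)-s['ee_pos'])*100
    print('t',s['time'],'pos',s['ee_pos'].round(4),'rpy',np.degrees(s['orientation']).round(2),'w',s['width'].round(4) if hasattr(s['width'],'round') else s['width'],'F',s['ft_force'].round(1))
    print('turn',w.round(2),'shift cm',t.round(2))
E
python3 -c "
from h import *
go([.486,.242,.27],114)"
```

```text
t 0.15 pos [0.1822 0.5449 0.2306] rpy [-1.7992e+02 -1.0000e-02  1.6151e+02] w 0.08547524211331853 F [-0.7 -0.   0.2]
turn [-8.000e-02  2.000e-02  4.751e+01] shift cm [-38.42 -19.1   -3.91]
```

>>> move_arm --increments '[[[0,0,3,-2,-1,-1.5,-1],[0,0,7,-5,-2.5,-3,-1],[0,0,12,-8.5,-4.2,-4,-1],[0,0,17,-12,-6,-4,-1],[0,0,22,-15.5,-7.7,-4,-1]]]' --squeeze 40

```text
time: 0.57
ee_pos: [0.3058, 0.4221, 0.272]
orientation: [3.14, 0.0, 2.432]
ft_force: [1.2, -0.9, -0.2]
width: 0.0855
```

```bash
python3 -c "
from h import *
go([.486,.242,.27],114)"
```

```text
t 0.5667 pos [0.3058 0.4221 0.272 ] rpy [1.7992e+02 1.0000e-02 1.3933e+02] w 0.08547681339875082 F [ 1.2 -0.9 -0.2]
turn [ 8.000e-02 -1.000e-02  2.533e+01] shift cm [-25.4   -1.92   0.2 ]
```

>>> move_arm --increments '[[[0,0,5,-3.8,-0.3,0,-1],[0,0,10,-7.6,-0.6,0,-1],[0,0,15,-11.4,-0.9,0,-1],[0,0,20,-15.2,-1.2,0,-1],[0,0,25,-18.5,-1.4,0,-1]]]'

```text
time: 0.98
ee_pos: [0.4378, 0.2903, 0.2711]
orientation: [-3.141, 0.0, 1.993]
ft_force: [0.4, 0.4, 1.1]
width: 0.0853
```

```bash
python3 -c "
from h import *
go([.486,.242,.27],114)"
```

```text
t 0.9833 pos [0.4378 0.2903 0.2711] rpy [-1.7999e+02  3.0000e-02  1.1421e+02] w 0.08528520890534881 F [0.4 0.4 1.1]
turn [-0.01  0.03  0.21] shift cm [-6.38  2.42  0.12]
```

>>> move_arm --increments '[[[0,0,0,-3,1,0,-1],[0,0,0,-5,2,0,-1],[0,0,0,-6.4,2.4,0,-1],[0,0,0,-6.4,2.4,0,-1],[0,0,0,-6.4,2.4,0,-1]]]'

```text
time: 1.4
ee_pos: [0.485, 0.2436, 0.2708]
orientation: [-3.14, -0.001, 1.997]
ft_force: [-0.0, 0.9, -0.4]
width: 0.0852
```

```bash
python3 -c "
from h import *
go([.486,.242,.27],114)
d=shot('wrist','w1');print(np.round(d['extrinsics'],4).tolist())
p=np.load('fit.npz')['stand']
for n,L in [('base',[[85,-50,12],[-41,-50,12],[-41,50,12],[85,50,12]]),('hk',[[-10,-24,125],[-10,24,125],[76,24,115],[76,-24,115]]),('handle',[[23.5,-14,174],[23.5,14,174],[-23.5,14,174],[-23.5,-14,174]])]: print(n,proj('w1',pose(p,L)).round(1).tolist())
shot('top','t1')
import cv2
i=cv2.imread('pics/t1.png')[195:265,180:250];cv2.imwrite('pics/t1z.png',cv2.resize(i,None,fx=8,fy=8))
"
```

```text
t 1.4 pos [0.485  0.2436 0.2708] rpy [-1.7993e+02 -4.0000e-02  1.1440e+02] w 0.08516833767248885 F [-0.   0.9 -0.4]
turn [-0.07 -0.04  0.4 ] shift cm [-0.19  0.03  0.08]
[[0.9108, 0.4128, -0.0015, -0.5406], [-0.3928, 0.8656, -0.3104, 0.0323], [-0.1268, 0.2833, 0.9506, -0.4251], [0.0, 0.0, 0.0, 1.0]]
base [[380.3, 197.4], [295.4, 196.9], [293.8, 127.8], [385.4, 128.3]]
hk [[314.3, 206.6], [314.2, 162.7], [395.6, 161.3], [391.9, 204.0]]
handle [[350.0, 215.0], [351.1, 185.2], [297.3, 184.9], [298.0, 214.8]]
```

View pics/w1.png

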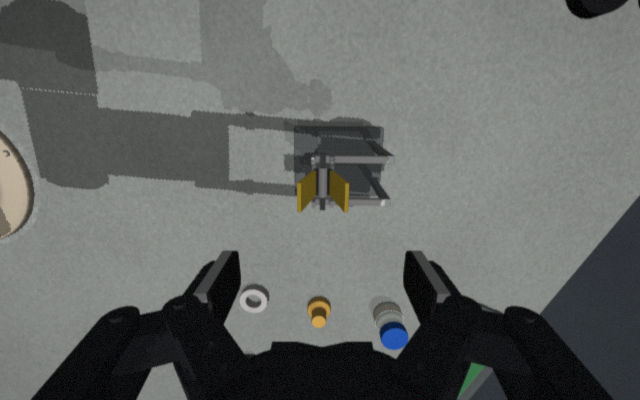

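```bash
python3 -c "
import cv2
i=cv2.imread('pics/w1.png')[115:225,280:410];cv2.imwrite('pics/w1z.png',cv2.resize(i,None,fx=5,fy=5,interpolation=cv2.INTER_CUBIC))
"
```

```text
(no output)
```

View pics/w1z.png

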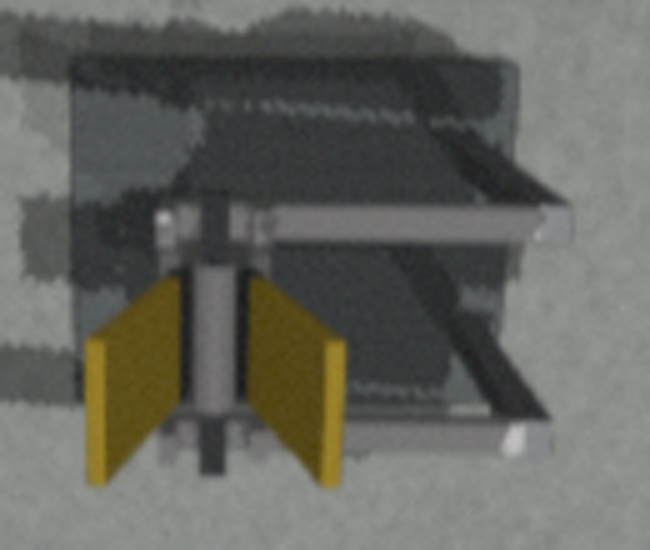

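```bash
cat > fit2.py <<'E'
from h import *
a=np.array([(23.5,14,174,345,340),(23.5,-14,174,345,487),(-23.5,14,174,86,340),(-23.5,-14,174,86,485),(85,50,12,518,60),(-41,50,12,70,58),
 (76,27.5,115,572,205),(76,20.5,115,568,243),(76,-27.5,115,550,453),(76,-20.5,115,550,420),(0,31,121,213,196),(0,-31,121,213,474)],float)
t=(a[:,3:]+.5)/5-.5+[280,115]
f=lambda p:(proj('w1',pose(p,a[:,:3]))-t).ravel()
s=least_squares(f,[.486,.242,.42],loss='soft_l1');print(s.x,np.degrees(s.x[2]),f(s.x).reshape(-1,2).round(1).tolist())
E
python3 fit2.py
```

```text
[0.48384891 0.24380344 0.41991318] 24.059253197928562 [[0.6, 0.1], [-0.5, 0.7], [-1.6, -0.3], [-0.9, 0.8], [1.0, -0.0], [-1.2, -0.1], [0.4, 0.3], [0.6, -0.8], [0.6, -0.2], [1.1, 0.5], [0.1, -0.8], [-0.3, 0.1]]
```

```bash
python3 -c "
from h import *
go([.484,.244,.141],114.06)"
```

```text
t 1.5 pos [0.4842 0.2446 0.2711] rpy [-1.7996e+02 -5.0000e-02  1.1453e+02] w 0.08522122684452076 F [-0.2  1.2  0.8]
turn [-0.04 -0.05  0.47] shift cm [-0.06 -0.03 13.01]
```

>>> move_arm --increments '[[[0,0,0.4,0,0,2,-1],[0,0,0.4,0,0,4.5,-1],[0,0,0.4,0,0,7,-1],[0,0,0.4,0,0,9,-1],[0,0,0.4,0,0,10,-1]]]'

```text
time: 1.92
ee_pos: [0.4823, 0.2446, 0.1688]
orientation: [-3.137, -0.001, 1.993]
ft_force: [-0.1, -0.6, 0.5]
width: 0.0854
```

```bash
python3 -c "
from h import *
go([.484,.244,.141],114.06)
shot('scene','s2');shot('wrist','w2')
import cv2
i=cv2.imread('pics/s2.png')[40:200,300:440];i=cv2.resize(i,None,fx=3,fy=3,interpolation=cv2.INTER_CUBIC)
cv2.imwrite('pics/s2z.png',i)"
```

```text
t 1.9167 pos [0.4823 0.2446 0.1688] rpy [-1.7974e+02 -5.0000e-02  1.1421e+02] w 0.08539048866612114 F [-0.1 -0.6  0.5]
turn [-0.26 -0.05  0.15] shift cm [-0.12  0.14  2.78]
```

View pics/s2z.png

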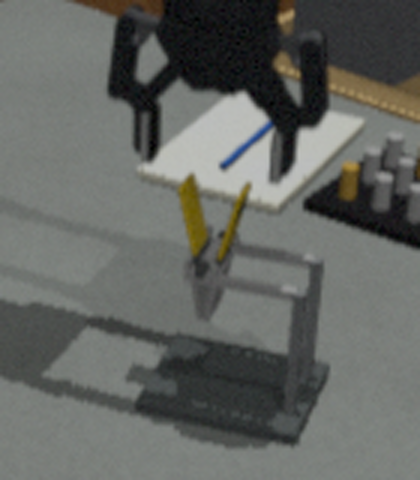

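View pics/w2.png

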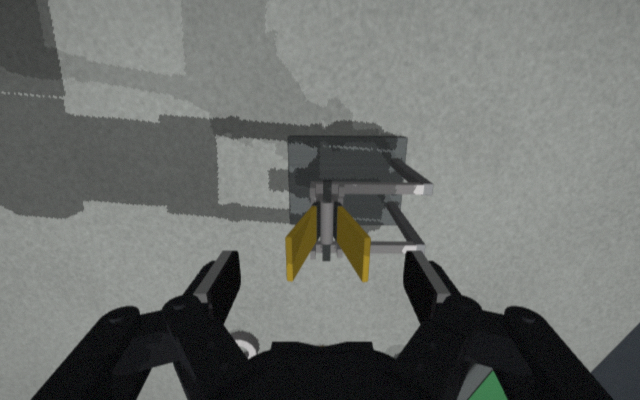

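The fingers straddle the handles, which sit at (300..370, 205..280) in the wrist view. I'll make a small centring correction and then descend.

>>> move_arm --increments '[[[-0.2,0,0,-0.1,0.15,1,-1],[-0.2,0,0,-0.1,0.15,2,-1],[-0.2,0,0,-0.1,0.15,2.8,-1],[-0.2,0,0,-0.1,0.15,2.8,-1],[-0.2,0,0,-0.1,0.15,2.8,-1]]]'

```text
time: 2.43
ee_pos: [0.4866, 0.2439, 0.1433]
orientation: [3.139, -0.0, 1.992]
ft_force: [0.3, -0.5, -0.4]
width: 0.0856
```

```bash
python3 -c "
from h import *
go([.484,.244,.141],114.06)
shot('scene','s3');shot('wrist','w3')
import cv2
i=cv2.imread('pics/s3.png')[40:200,300:440];i=cv2.resize(i,None,fx=3,fy=3,interpolation=cv2.INTER_CUBIC)
j=cv2.imread('pics/w3.png')[120:360,180:470];j=cv2.resize(j,None,fx=1.3,fy=1.3)
c=np.zeros((480,800,3),np.uint8);c[:,:420]=i;c[:312,420:797]=j;
cv2.imwrite('pics/s3z.png',c)"
```

```text
t 2.4333 pos [0.4866 0.2439 0.1433] rpy [ 1.7982e+02 -1.0000e-02  1.1411e+02] w 0.08559050949195521 F [ 0.3 -0.5 -0.4]
turn [ 0.18 -0.01  0.05] shift cm [ 0.12 -0.23  0.23]
```

View pics/s3z.png

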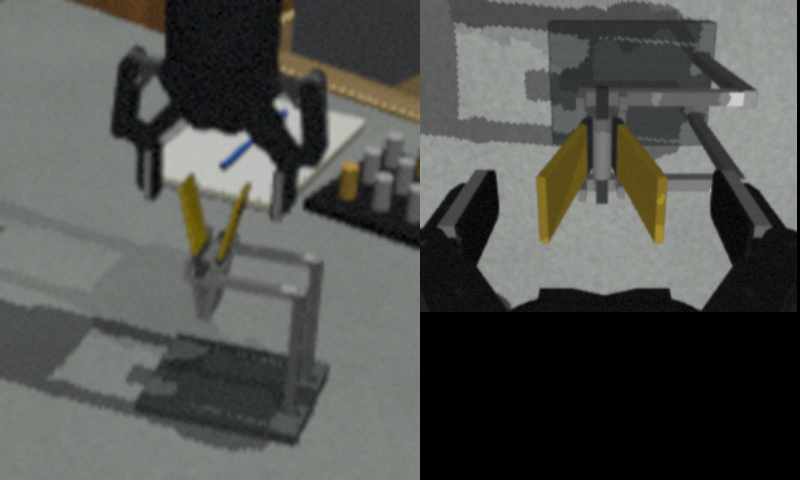

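```bash
python3 -c "
from h import *
go([.484,.244,.141],114.06)
s=monitor.get_state();R=Ro.from_euler('xyz',s['orientation']).as_matrix()
for L in [(0,0,0),(0,.045,-.013),(0,-.045,-.013)]:
  P=s['ee_pos']+R@np.array(L); print(P.round(4),((proj('s3',P)-[300,40])*3).round(),proj('w3',P).round(),((proj('w3',P)-[180,120])*1.3+[420,0]).round())
p=[.4838,.2438,.42]
print(((proj('w3',pose(p,[[23.5,14,174],[-23.5,14,174],[23.5,-14,174],[-23.5,-14,174]]))-[180,120])*1.3+[420,0]).round())
"
```

```text
t 2.5333 pos [0.4871 0.244  0.1439] rpy [179.74  -0.   114.11] w 0.08502298850072844 F [ 0.1 -0.9  0.6]
turn [ 0.26 -0.    0.05] shift cm [ 0.13 -0.28  0.29]
[0.4871 0.244  0.1439] [[214. 221.]] [[324. 253.]] [[607. 173.]]
[0.5281 0.2623 0.1571] [[277. 215.]] [[411. 265.]] [[720. 189.]]
[0.446  0.2256 0.1567] [[154. 195.]] [[238. 265.]] [[495. 189.]]
[[668. 177.]
 [531. 177.]
 [664. 245.]
 [536. 245.]]
```

>>> move_arm --increments '[[[0.2,0,0,0.1,-0.2,0.2,-1],[0.2,0,0,0.1,-0.2,0.2,-0.5],[0.2,0,0,0.1,-0.2,0.2,0],[0.2,0,0,0.1,-0.2,0.2,0],[0.2,0,0,0.1,-0.2,0.2,0]]]' --squeeze 40

```text
time: 2.95
ee_pos: [0.4849, 0.244, 0.1419]
orientation: [3.14, 0.0, 1.991]
ft_force: [-1.0, -1.1, 5.0]
width: 0.0431
```

```bash
python3 -c "
from h import *
go([.484,.244,.141],114.06)
shot('wrist','w4')"
```

```text
t 2.95 pos [0.4849 0.244  0.1419] rpy [179.94   0.   114.1 ] w 0.04312526370924828 F [-1.  -1.1  5. ]
turn [0.06 0.   0.04] shift cm [ 0.04 -0.08  0.09]
```

View pics/w4.png

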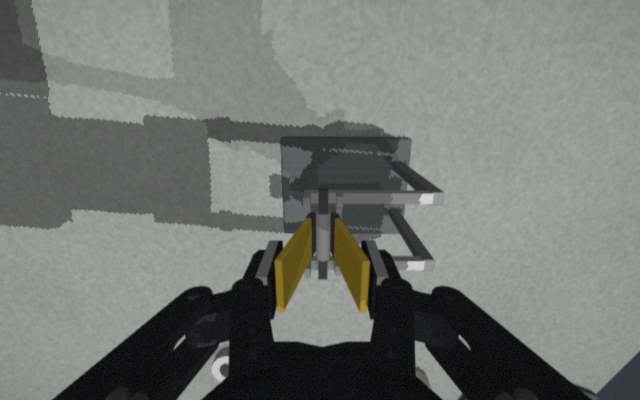

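>>> move_arm --increments '[[[0,0,0,0,0,0,0.25],[0,0,0,0,0,-0.1,0.4],[0,0,0,0,0,-0.1,0.55],[0,0,0,0,0,-0.2,0.7],[0,0,0,0,0,-0.2,1]]]' --squeeze 40

```text
time: 3.42
ee_pos: [0.4853, 0.2442, 0.1443]
orientation: [3.139, 0.0, 1.991]
ft_force: [-0.2, -0.0, 7.1]
width: 0.0184
```

>>> move_arm --increments '[[[0,0,0,0,0,0,1],[0,0,0,0,0,0,1],[0,0,0,0,0,0,1]]]'

```text
time: 3.67
ee_pos: [0.4854, 0.2442, 0.1443]
orientation: [3.139, 0.0, 1.992]
ft_force: [-0.7, -0.2, 6.7]
width: 0.0182
```

```bash
python3 -c "
from h import *
go([.484,.244,.141],114.06)
shot('wrist','w5');shot('scene','s5')
import cv2
i=cv2.imread('pics/s5.png')[40:200,300:440];i=cv2.resize(i,None,fx=3,fy=3,interpolation=cv2.INTER_CUBIC)
j=cv2.imread('pics/w5.png')[120:360,180:470];j=cv2.resize(j,None,fx=1.3,fy=1.3)
c=np.zeros((480,800,3),np.uint8);c[:,:420]=i;c[:312,420:797]=j;
cv2.imwrite('pics/s5z.png',c)"
```

```text
t 3.6667 pos [0.4854 0.2442 0.1443] rpy [1.7986e+02 1.0000e-02 1.1411e+02] w 0.01815577031041706 F [-0.7 -0.2  6.7]
turn [0.14 0.01 0.05] shift cm [ 0.04 -0.13  0.33]
```

View pics/s5z.png

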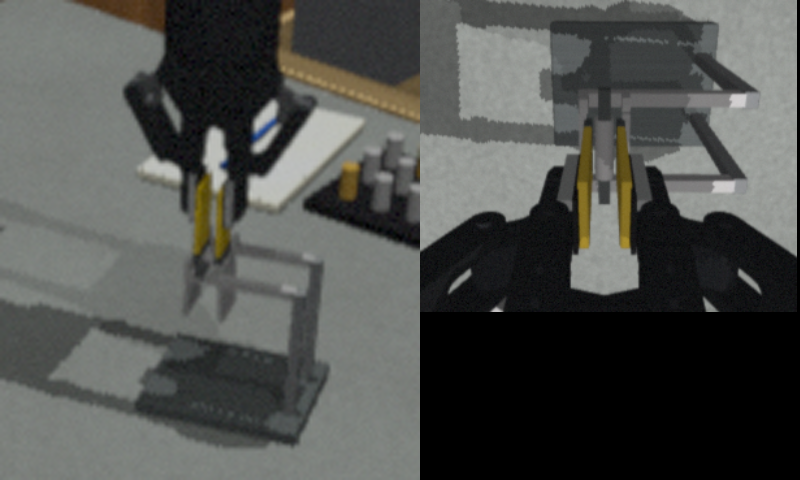

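Handles are parallel and the jaws are spread, with the lugs still on the hooks. Next is a straight lift.

>>> move_arm --increments '[[[0,0,0,0,0,-0.5,1],[0,0,0,0,0,-1.2,1],[0,0,0,0,0,-2,1],[0,0,0,0,0,-3,1],[0,0,0,0,0,-4,1]]]'

```text
time: 4.18
ee_pos: [0.4844, 0.2439, 0.1841]
orientation: [-3.141, -0.0, 1.992]
ft_force: [0.3, -0.2, -0.1]
width: 0.0186
```

>>> move_arm --increments '[[[0,0,0,0,0,-1.5,1],[0,0,0,0,0,-3,1],[0,0,0,0,0,-4.2,1],[0,0,0,0,0,-5,1],[0,0,0,0,0,-5,1]]]'

```text
time: 4.6
ee_pos: [0.4857, 0.2443, 0.2358]
orientation: [3.137, 0.0, 1.992]
ft_force: [1.2, -0.2, -1.0]
width: 0.0182
```

```bash
python3 -c "
from h import *
p=np.load('fit.npz')['plate']
go([p[0],p[1],.235],112.9)
shot('wrist','w6');shot('scene','s6')
import cv2
i=cv2.imread('pics/s6.png')[0:160,300:440];i=cv2.resize(i,None,fx=3,fy=3,interpolation=cv2.INTER_CUBIC)
j=cv2.imread('pics/w6.png')[120:360,180:470];j=cv2.resize(j,None,fx=1.3,fy=1.3)
c=np.zeros((480,800,3),np.uint8);c[:,:420]=i;c[:312,420:797]=j;
cv2.imwrite('pics/s6z.png',c)"
```

```text
t 4.6 pos [0.4857 0.2443 0.2358] rpy [1.7974e+02 2.0000e-02 1.1411e+02] w 0.018236695316389117 F [ 1.2 -0.2 -1. ]
turn [0.26 0.01 1.21] shift cm [-4.277e+01 -1.589e+01  2.000e-02]
```

View pics/s6z.png

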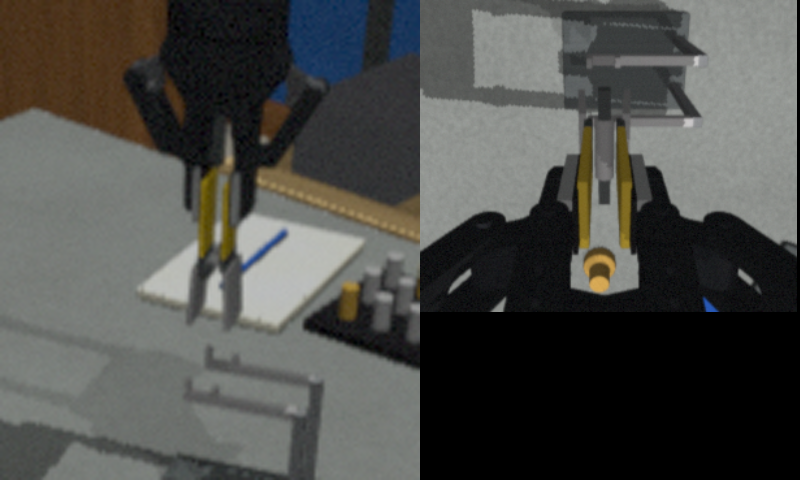

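>>> move_arm --increments '[[[0,0,0,-1.5,-0.5,-0.3,1],[0,0,0,-4,-1.5,-0.6,1],[0,0,0,-7,-2.6,-1,1],[0,0,0,-10,-3.7,-1,1],[0,0,0,-13,-4.8,-1,1]]]'

```text
time: 5.12
ee_pos: [0.4931, 0.1044, 0.2424]
orientation: [-3.14, -0.001, 1.992]
ft_force: [-0.0, 0.0, 0.2]
width: 0.0185
```

>>> move_arm --increments '[[[0,0,0,-3,-1.1,0,1],[0,0,0,-6,-2.2,0,1],[0,0,0,-9,-3.3,0,1],[0,0,0,-12,-4.5,0,1],[0,0,0,-15,-5.6,0,1]]]'

```text
time: 5.53
ee_pos: [0.503, -0.0556, 0.2422]
orientation: [-3.14, -0.002, 1.991]
ft_force: [1.4, 0.5, -0.9]
width: 0.0183
```

>>> move_arm --increments '[[[0,0,0,-3,-1.1,0,1],[0,0,0,-6,-2.2,0,1],[0,0,0,-8,-3,0,1],[0,0,0,-9,-3.4,0,1],[0,0,0,-9,-3.4,0,1]]]'

```text
time: 5.95
ee_pos: [0.5094, -0.1521, 0.2422]
orientation: [-3.14, -0.001, 1.989]
ft_force: [-0.1, 0.5, -0.7]
width: 0.0185
```

```bash
python3 -c "
from h import *
p=np.load('fit.npz')['plate']
go([p[0],p[1],.245],112.9)
shot('wrist','w7');shot('scene','s7')
go([p[0],p[1],.245],112.9)
"
```

```text
t 5.95 pos [ 0.5094 -0.1521  0.2422] rpy [-1.7992e+02 -5.0000e-02  1.1394e+02] w 0.018453797772925728 F [-0.1  0.5 -0.7]
turn [-0.08 -0.05  1.04] shift cm [-5.62 -1.84 -0.28]
t 6.05 pos [ 0.5092 -0.1492  0.2426] rpy [-1.7998e+02 -1.4000e-01  1.1408e+02] w 0.018412025656767 F [-0.2  1.1 -2.2]
turn [-0.03 -0.14  1.18] shift cm [-5.88 -1.96 -0.25]
```

View pics/w7.png

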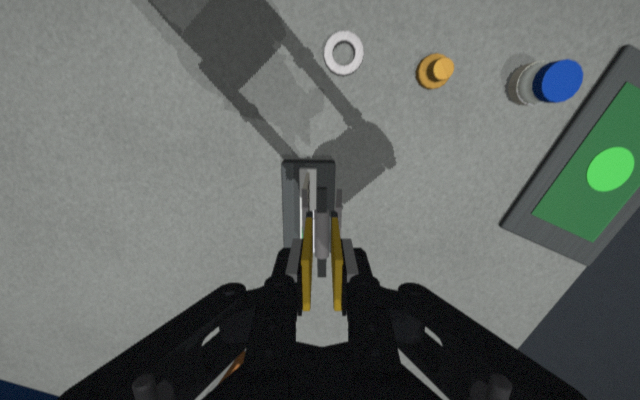

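View pics/s7.png

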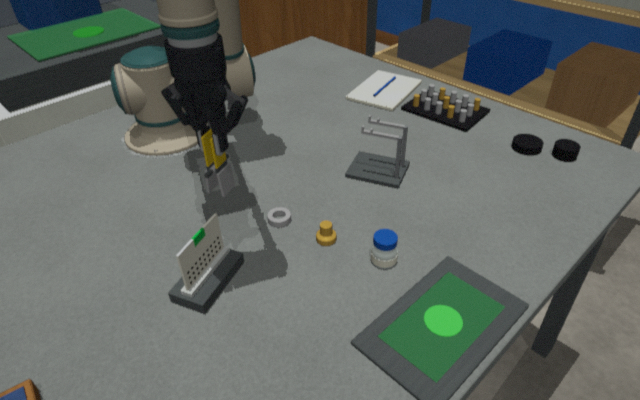

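>>> move_arm --increments '[[[0,0,0.3,-2.5,-0.4,-0.2,1],[0,0,0.6,-5.5,-0.9,-0.3,1],[0,0,1,-8.5,-1.4,-0.3,1],[0,0,1,-11,-1.8,-0.3,1],[0,0,1,-12,-2,-0.3,1]]]'

```text
time: 6.47
ee_pos: [0.5416, -0.2691, 0.2459]
orientation: [3.141, 0.001, 1.974]
ft_force: [-0.6, 0.1, -0.3]
width: 0.0185
```

>>> move_arm --increments '[[[0,0,0,0,0,0,1],[0,0,0,0,0,0,1]]]'

```text
time: 6.63
ee_pos: [0.5402, -0.2659, 0.2459]
orientation: [3.142, -0.003, 1.975]
ft_force: [0.2, -0.2, -0.6]
width: 0.0184
```

```bash
python3 -c "
from h import *
p=np.load('fit.npz')['plate']
go([p[0],p[1],.245],112.9)
shot('wrist','w8')
import cv2
i=cv2.imread('pics/w8.png')[80:230,250:400];cv2.imwrite('pics/w8z.png',cv2.resize(i,None,fx=4,fy=4,interpolation=cv2.INTER_CUBIC))
print(proj('w8',pose(p,[[0,55,115],[0,-55,115],[0,0,115]])))
"
```

```text
t 6.6333 pos [ 0.5402 -0.2659  0.2459] rpy [ 1.8000e+02 -1.6000e-01  1.1315e+02] w 0.018403403179211724 F [ 0.2 -0.2 -0.6]
turn [-0.   -0.16  0.25] shift cm [ 6.03 -0.12  0.1 ]
[[321.91137805  61.40384955]
 [321.43617002 182.81950911]
 [321.65861617 125.98451498]]
```

View pics/w8z.png

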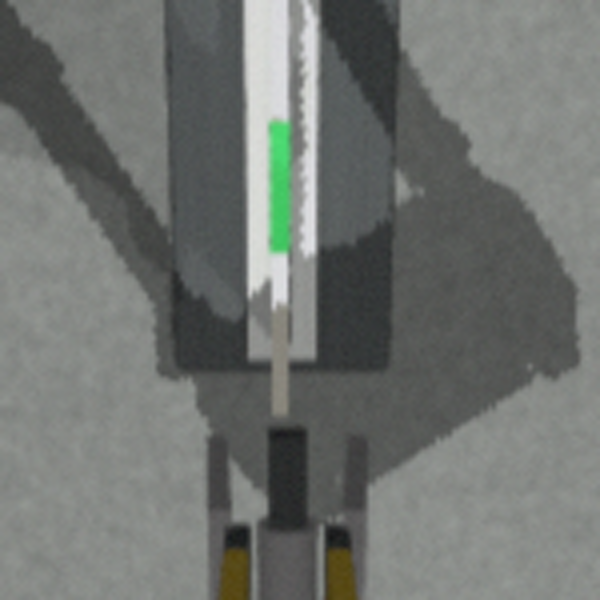

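View pics/w8.png

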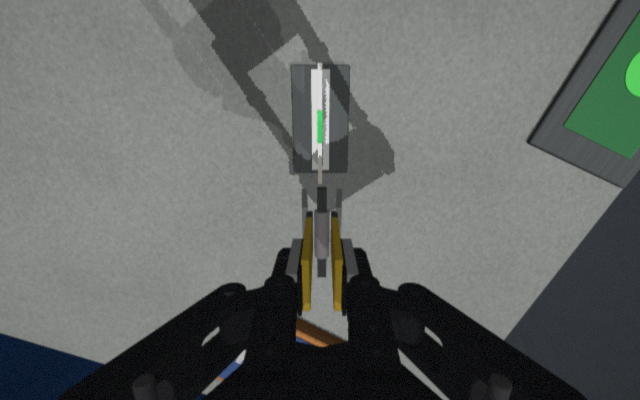

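```bash
cat > fit3.py <<'E'
from h import *
# zoom-8 of the far end
a=np.array([(2,15,115,291,120),(-2,15,115,269.5,120),(2,-15,115,291,253),(-2,-15,115,270,253),(0,-55,115,280.5,416),(35,-65,25,389,370),(-35,-65,25,180,370)],float)
t=(a[:,3:]+.5)/4-.5+[250,80]
for idx in (slice(None),slice(0,5)):
  f=lambda p:(proj('w8',pose(p,a[idx,:3]))-t[idx]).ravel()
  s=least_squares(f,[.5153,-.211,.4]);print(s.x,np.degrees(s.x[2]),f(s.x).reshape(-1,2).round(2).tolist())
g=s.x
# clip centre from image vs TCP: lug bar ends
S=monitor.get_state()
c=np.array([S['ee_pos'][0],S['ee_pos'][1],S['orientation'][2]-np.pi/2])
print('clip nominal',c, 'lug ends proj', ((proj('w8',pose(c,[[0,31,1000*S['ee_pos'][2]-26],[0,-31,1000*S['ee_pos'][2]-26],[17,17,1000*S['ee_pos'][2]-71],[-17,17,1000*S['ee_pos'][2]-71]]))-[250,80])*4).round(1).tolist())
E
python3 fit3.py
python3 -c "
import cv2
i=cv2.imread('pics/w8.png')[170:320,245:395];cv2.imwrite('pics/w8y.png',cv2.resize(i,None,fx=4,fy=4,interpolation=cv2.INTER_CUBIC))
i=cv2.imread('pics/w8.png')[50:130,280:360];cv2.imwrite('pics/w8x.png',cv2.resize(i,None,fx=7,fy=7,interpolation=cv2.INTER_CUBIC))"
```

```text
[ 0.51386492 -0.21206185  0.40754123] 23.350392602453354 [[-0.55, 0.08], [0.47, 0.09], [-0.44, -0.22], [0.61, -0.2], [0.32, -0.37], [0.38, 0.33], [-0.91, 0.53]]
[ 0.51388278 -0.21216912  0.40258684] 23.066526678933815 [[-0.5, 0.21], [0.52, 0.2], [-0.54, -0.1], [0.5, -0.1], [0.02, -0.27]]
clip nominal [ 0.54003594 -0.26555854  0.40454287] lug ends proj [[294.6, 425.9], [294.1, 775.6], [380.1, 431.8], [205.9, 431.9]]
```

View pics/w8y.png

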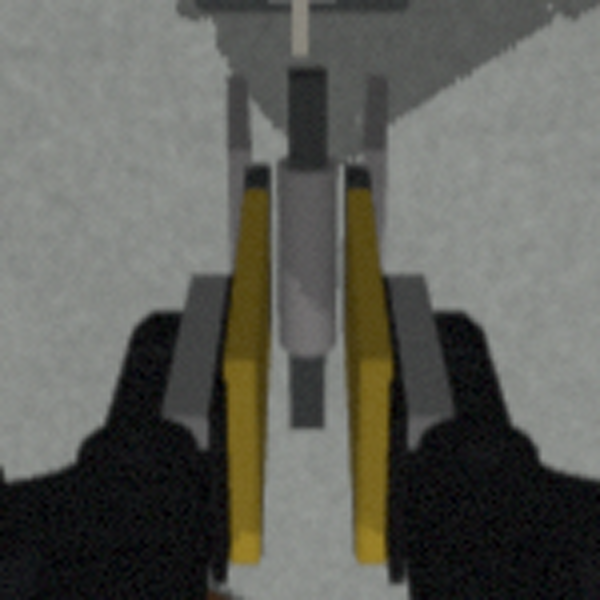

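View pics/w8x.png

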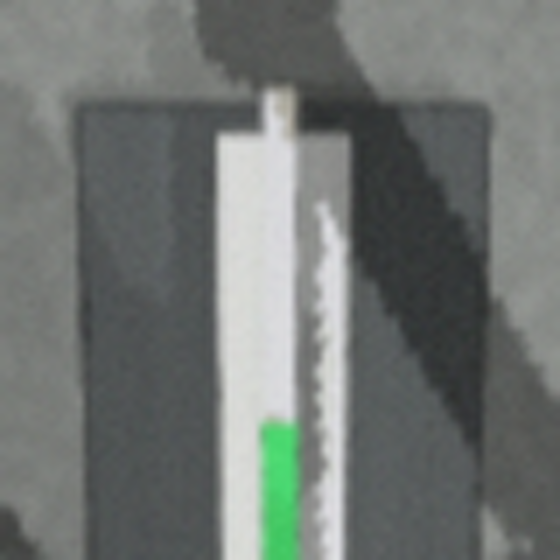

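```bash
cat > fit4.py <<'E'
from h import *
d=np.load('pics/w8.npz')
# clip in tool-ish frame (clip axes): unknown x,y,z offset of clip origin rel TCP, pitch about clip x
ee=np.array([.5402,-.2659,.2459]); yaw=np.radians(113.15-90)
# bar top-edge corners (±3,±31,3); jaws? handle tops outer (±10,±14,56)
a=np.array([(-3,31,3,289,67),(3,31,3,326,67),(-3,-31,3,290,430),(3,-31,3,325,430),(-10,14,56,224,360),(10,14,56,391,360),(-10,-14,56,232,563),(10,-14,56,388,563)],float)
t=(a[:,3:]+.5)/4-.5+[245,170]
def f(q):
    P=Ro.from_euler('xyz',[q[3],q[4],yaw+q[5]]).apply(a[:,:3]/1000)+ee+Ro.from_euler('z',yaw).apply(q[:3])
    return (proj(d,P)-t).ravel()
s=least_squares(f,[0,0,-.026,0,0,0],loss='soft_l1',f_scale=1);print((s.x[:3]*1000).round(2),np.degrees(s.x[3:]).round(2));print(f(s.x).reshape(-1,2).round(1).tolist())
E
python3 fit4.py; python3 -c "
import cv2
from h import *
shot('scene','s8')
i=cv2.imread('pics/s8.png')[60:310,120:270];cv2.imwrite('pics/s8z.png',cv2.resize(i,None,fx=2.4*1,fy=2.4,interpolation=cv2.INTER_CUBIC))"
```

```text
[ -1.37   0.74 -25.33] [ 0.84  0.18 -0.  ]
[[-0.4, 1.4], [0.3, 1.4], [-0.1, -1.0], [0.1, -1.1], [-1.3, -0.4], [1.9, -0.5], [-1.8, 0.4], [1.2, 0.3]]
```

View pics/s8z.png

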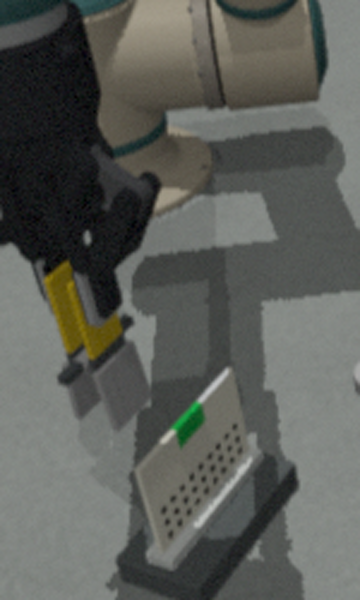

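>>> move_arm --increments '[[[0,0,0,1,-0.05,0,1],[0,0,0,2.8,-0.1,0,1],[0,0,0,4.5,-0.18,0,1],[0,0,0,5.9,-0.18,0,1],[0,0,0,5.9,-0.18,0,1]]]'

```text
time: 7.15
ee_pos: [0.5137, -0.2103, 0.2469]
orientation: [3.141, -0.002, 1.977]
ft_force: [-0.1, -0.1, -1.3]
width: 0.0182
```

>>> move_arm --increments '[[[0,0,0,0,0,0.8,1],[0,0,0,0,0,1.7,1],[0,0,0,0,0,2.5,1],[0,0,0,0,0,2.5,1],[0,0,0,0,0,2.5,1]]]'

```text
time: 7.57
ee_pos: [0.5153, -0.2146, 0.2199]
orientation: [-3.14, -0.002, 1.973]
ft_force: [-0.2, -0.6, -1.1]
width: 0.0184
```

```bash
python3 -c "
from h import *
import cv2
p=[.51388,-.21217]
c,s=np.cos(.4026),np.sin(.4026)
tx=.0014;ty=-.0007
T=[p[0]+c*tx-s*ty,p[1]+s*tx+c*ty,.1705]
go(T,113.07)
shot('scene','s9');shot('wrist','w9');shot('top','t9');go(T,113.07)
i=cv2.resize(cv2.imread('pics/s9.png')[110:310,130:260],None,fx=3,fy=3,interpolation=cv2.INTER_CUBIC)
j=cv2.resize(cv2.imread('pics/w9.png')[100:300,255:390],None,fx=3,fy=3,interpolation=cv2.INTER_CUBIC)
cv2.imwrite('pics/c9.png',np.hstack([i,j]))
"
```

```text
t 7.5667 pos [ 0.5153 -0.2146  0.2199] rpy [-1.7991e+02 -1.1000e-01  1.1307e+02] w 0.018366604613517478 F [-0.2 -0.6 -1.1]
turn [-0.09 -0.11  0.  ] shift cm [0.2  0.12 4.94]
t 7.7167 pos [ 0.5159 -0.2149  0.2213] rpy [1.7999e+02 1.0000e-02 1.1308e+02] w 0.01853436755263398 F [ 0.2 -0.4 -1.3]
turn [0.01 0.01 0.01] shift cm [0.26 0.06 5.08]
```

View pics/c9.png

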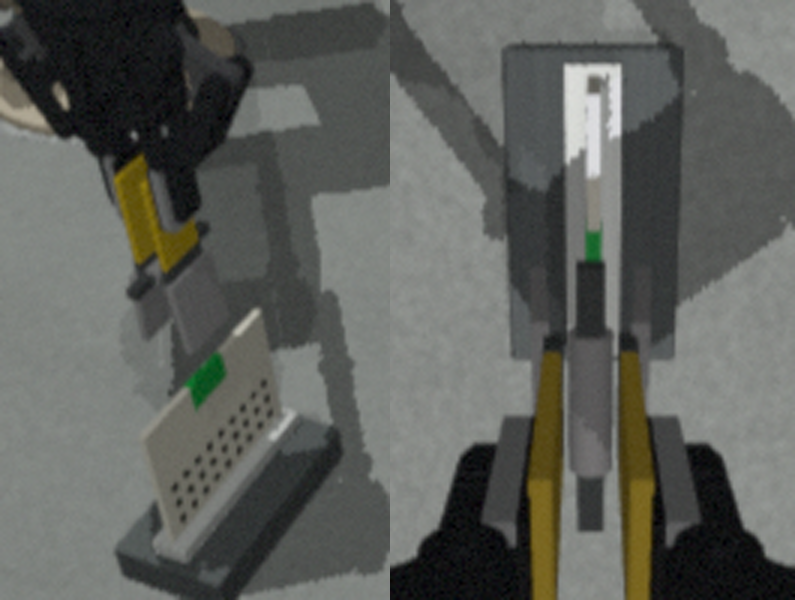

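>>> move_arm --increments '[[[0,0,0,0.2,0.1,0.5,1],[0,0,0,0.2,0.1,1.3,1],[0,0,0,0.2,0.1,2.2,1],[0,0,0,0.2,0.1,2.2,1],[0,0,0,0.2,0.1,2.2,1]]]'

```text
time: 8.13
ee_pos: [0.5151, -0.2118, 0.1982]
orientation: [-3.14, -0.002, 1.974]
ft_force: [-0.7, 0.3, -1.4]
width: 0.0183
```

```bash
cat > chk.py <<'E'
import sys
from h import *
k=sys.argv[1]
c,s=np.cos(.4026),np.sin(.4026)
tx=.0014;ty=-.0007;p=[.51388,-.21217]
T=[p[0]+c*tx-s*ty,p[1]+s*tx+c*ty,.1705]
go(T,113.07)
shot('scene','s'+k);shot('wrist','w'+k);go(T,113.07)
i=cv2.resize(cv2.imread(f'pics/s{k}.png')[130:330,130:260],None,fx=3,fy=3,interpolation=cv2.INTER_CUBIC)
j=cv2.resize(cv2.imread(f'pics/w{k}.png')[100:300,255:390],None,fx=3,fy=3,interpolation=cv2.INTER_CUBIC)
cv2.imwrite(f'pics/c{k}.png',np.hstack([i,j]))
E
python3 chk.py 10
```

```text
t 8.1333 pos [ 0.5151 -0.2118  0.1982] rpy [-1.7992e+02 -1.1000e-01  1.1311e+02] w 0.018329706855919132 F [-0.7  0.3 -1.4]
turn [-0.08 -0.11  0.04] shift cm [-0.06  0.01  2.77]
t 8.2333 pos [ 0.5158 -0.2122  0.1992] rpy [180.    -0.   113.11] w 0.018285179403543024 F [-0.5 -0.6 -0.7]
turn [ 0.   -0.    0.04] shift cm [ 0.01 -0.04  2.87]
```

View pics/c10.png

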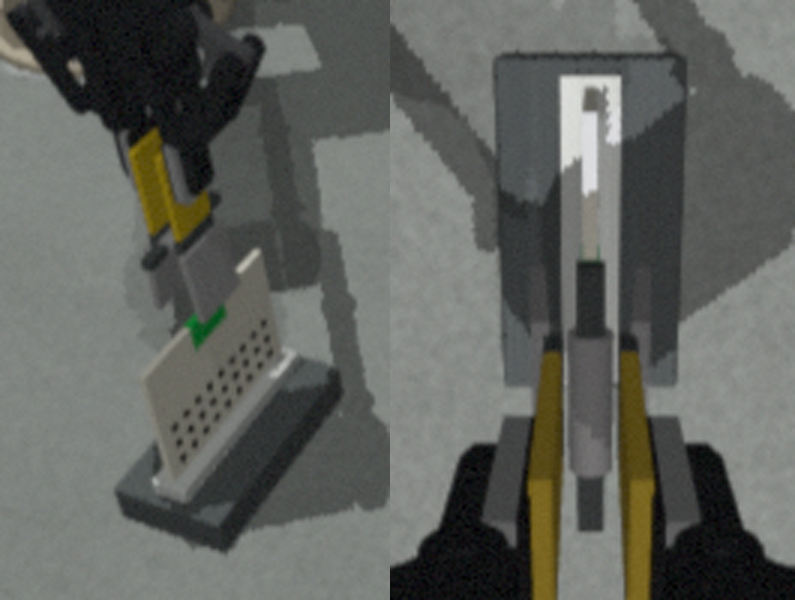

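Bar and plate now line up in the wrist view, both at x≈591. Descending the rest of the way.

>>> move_arm --increments '[[[0,0,0,0,0,0.3,1],[0,0,0,0,0,0.7,1],[0,0,0,0,0,1.1,1],[0,0,0,0,0,1.4,1],[0,0,0,0,0,1.4,1]]]'

```text
time: 8.65
ee_pos: [0.5152, -0.2118, 0.1843]
orientation: [-3.141, -0.001, 1.974]
ft_force: [-0.4, 0.6, -0.3]
width: 0.0183
```

>>> move_arm --increments '[[[0,0,0,0,0,0.3,1],[0,0,0,0,0,0.7,1],[0,0,0,0,0,1.1,1],[0,0,0,0,0,1.4,1],[0,0,0,0,0,1.4,1]]]'

```text
time: 9.07
ee_pos: [0.5152, -0.2118, 0.1703]
orientation: [-3.141, -0.001, 1.974]
ft_force: [-0.2, 1.1, -1.3]
width: 0.0182
```

>>> move_arm --increments '[[[0,0,0,0,0,0,1],[0,0,0,0,0,0,1],[0,0,0,0,0,0,1]]]'

```text
time: 9.32
ee_pos: [0.5159, -0.2122, 0.1715]
orientation: [3.141, 0.0, 1.974]
ft_force: [0.8, 0.9, -1.1]
width: 0.0178
```

```bash
python3 chk.py 11
```

```text
t 9.3167 pos [ 0.5159 -0.2122  0.1715] rpy [1.7998e+02 2.0000e-02 1.1310e+02] w 0.017831772797283322 F [ 0.8  0.9 -1.1]
turn [0.02 0.02 0.03] shift cm [ 0.01 -0.05  0.1 ]
t 9.4167 pos [ 0.5159 -0.2122  0.1715] rpy [1.7998e+02 2.0000e-02 1.1311e+02] w 0.018321077025355022 F [-0.5 -0.4 -1.1]
turn [0.02 0.02 0.04] shift cm [ 0.01 -0.05  0.1 ]
```

View pics/c11.png

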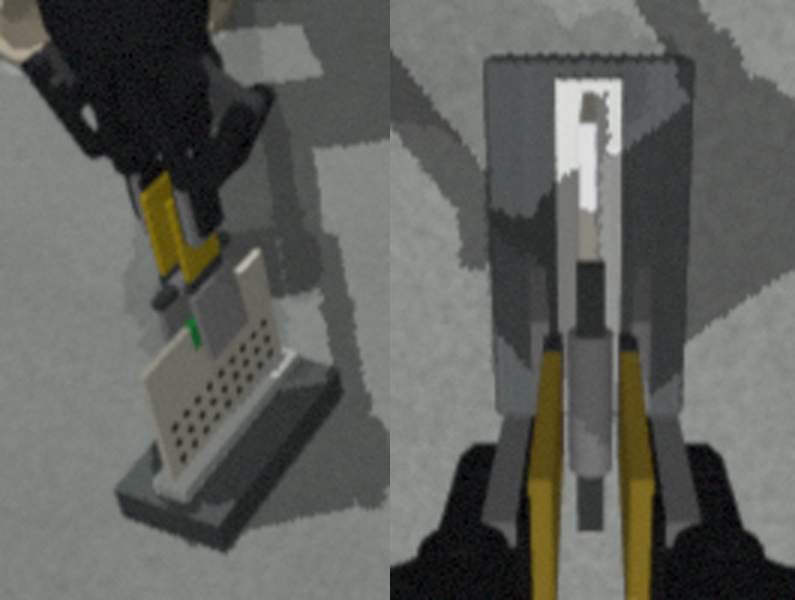

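```bash
python3 -c "
from h import *
p=[.51388,-.21217,.4026]
for z in (95,100,105):
  for x in (11,14): print(z,x,((proj('s11',pose(p,[[x,-17,z],[x,17,z]]))-[130,130])*3).round().tolist())
print(((proj('s11',pose(p,[[0,-15,115],[0,15,115],[0,-31,145],[0,31,145]]))-[130,130])*3).round().tolist())
i=cv2.imread('pics/s11.png')[190:260,170:230];cv2.imwrite('pics/s11z.png',cv2.resize(i,None,fx=8,fy=8,interpolation=cv2.INTER_CUBIC))
"
```

```text
95 11 [[205.0, 361.0], [241.0, 321.0]]
95 14 [[210.0, 362.0], [245.0, 322.0]]
100 11 [[204.0, 354.0], [239.0, 314.0]]
100 14 [[208.0, 356.0], [244.0, 316.0]]
105 11 [[202.0, 348.0], [238.0, 308.0]]
105 14 [[207.0, 349.0], [242.0, 309.0]]
[[184.0, 326.0], [216.0, 291.0], [154.0, 304.0], [223.0, 232.0]]
```

View pics/s11z.png

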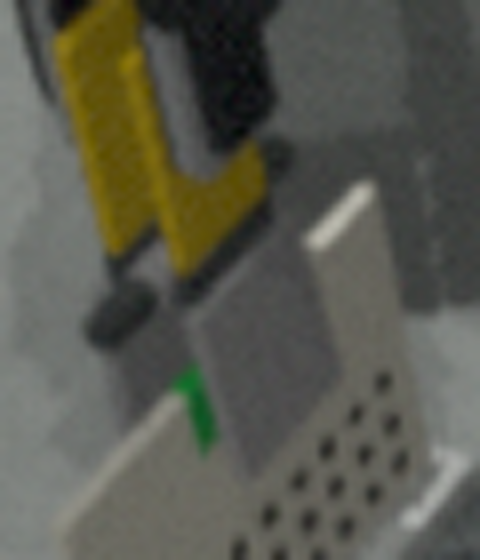

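View pics/s11.png

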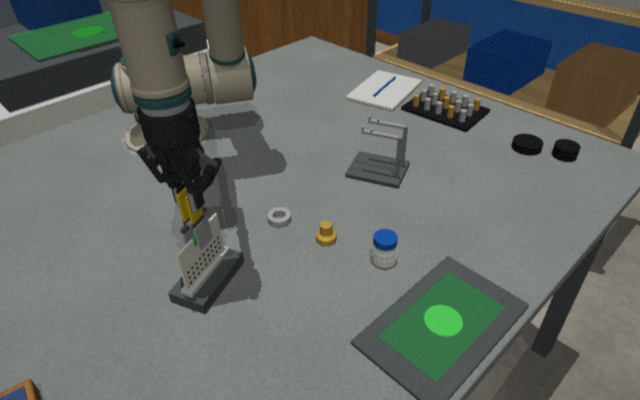

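>>> move_arm --increments '[[[0,0,0,0,-0.1,0,1],[0,0,0,0,-0.1,0,1],[0,0,0,0,-0.1,0,1],[0,0,0,0,-0.1,0,1],[0,0,0,0,-0.1,0,1]]]'

```text
time: 9.83
ee_pos: [0.5148, -0.2125, 0.1713]
orientation: [3.142, -0.0, 1.974]
ft_force: [-0.8, 0.1, -1.1]
width: 0.0184
```

>>> move_arm --increments '[[[0,0,0,0,0,0,1],[0,0,0,0,0,0,1],[0,0,0,0,0,0,1],[0,0,0,0,0,0,1],[0,0,0,0,0,0,1]]]'

```text
time: 10.25
ee_pos: [0.5148, -0.2125, 0.1713]
orientation: [3.142, -0.0, 1.974]
ft_force: [0.4, 1.0, -1.2]
width: 0.0185
```

```bash
python3 chk.py 12
```

```text
t 10.25 pos [ 0.5148 -0.2125  0.1713] rpy [180.   -0.  113.1] w 0.01849297136742528 F [ 0.4  1.  -1.2]
turn [ 0.   -0.    0.03] shift cm [-0.    0.07  0.08]
t 10.35 pos [ 0.5148 -0.2125  0.1713] rpy [179.99  -0.   113.1 ] w 0.01846068831687062 F [ 0.1  0.6 -0.9]
turn [ 0.01 -0.    0.03] shift cm [0.   0.07 0.08]
```

View pics/c12.png

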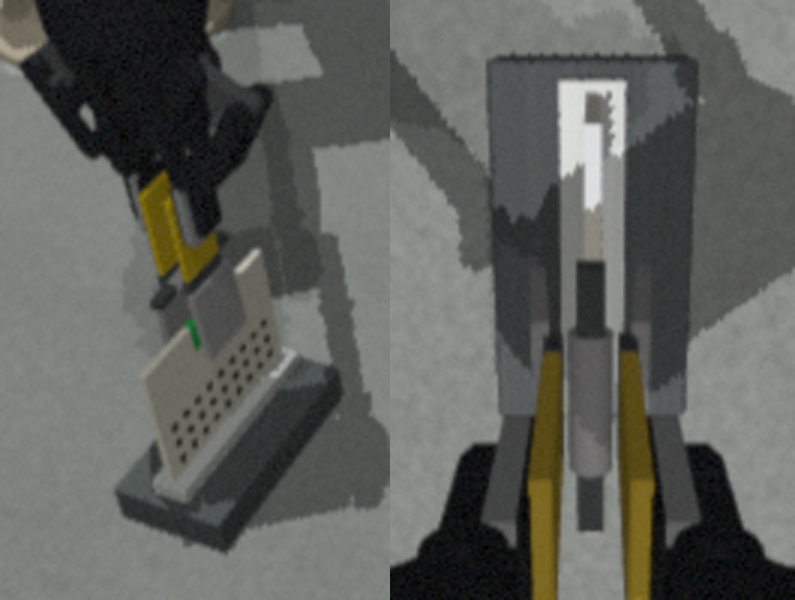

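The plate (x≈592) and the bar (x≈591) coincide in the wrist view. One jaw hangs on each side of the plate at the green mark, and no contact force shows. Handing in.

```bash
python3 -c "
from plant import manip; print(manip.hand_in())"
```

```text
the job is handed in; nothing more can be done
None
```

I handed the job in at about 10.4 s. The clip is squeezed open at 40 N and held over the green mark, one jaw on each side of the plate. I pinched the handles on the hooks, lifted the clip about 9 cm straight up, carried it across and lowered it over the edge.

Last checks:
- **Height:** the jaw tips come out at about z = 0.100 m, roughly 15 mm below the plate's top edge.
- **Centring:** in the wrist image, bar and plate centrelines agree within about 1 pixel (1 mm or less). The gap to the plate should be about 8–9 mm on each side.
- **Square and upright:** yaw matches the plate within about 0.3°. The clip measured upright within about 1° before the final descent.
- **Force and grip:** wrist force stayed around 1 N, close to sensor noise, so nothing suggests contact with the plate. Finger opening was steady at 18 mm, against 20 mm nominal for fully squeezed handles.
- **Bystanders:** the ring, brass part and jar look unmoved in the scene picture from just before the final 1 mm shift.

One disagreement remains: before that 1 mm centring shift, the scene camera put the clip about 2 mm off centre, while the wrist camera and measured pose said under 1 mm. Even by the scene camera's figure the clip should clear the plate.

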